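Unlock and open the make-up case, fetch the nail polish

TASK

Pull up the spring plunger knob on the make-up case to free its sliding cover, slide the cover to the case's left until it is fully open, and let the plunger drop into its second hole so that the cover is locked open. Take the nail-polish bottle (the square little bottle with the long slim round cap) out of the case and set it down upright, without dropping it, on the free part of the steel tray beside the buffer block. Leave everything else where it is.

Things in the scene. Friction and masses are not known exactly. Their poses are not given: they have to be found in the camera images.
- case: Beige-grey make-up case with aluminium edges, fixed to the desk; 210 mm deep (its x -110..100), 350 mm wide (its y), 100 mm high with its guide rails. Origin on the desk surface, mid-width, 110 mm behind the front face; x away from the front (front faces the robot, turned up to 0.3 rad), y to its left, z up. Right half: compartment under the sliding cover; left half: closed by a fixed deck.
- bays (a point): Middle of the compartment's floor, at case x 8, y -85, z 10 mm. The compartment spans 152 mm (case x) by 156 mm (case y), walls up to case z 90; two 28 mm high dividers make three bays, centred at case y -34, -85 and -136, each 152 mm long in x and 48 mm wide in y. One article stands in each.
- cover (a joint): Sliding cover, clear panel in an aluminium frame, 196 mm (case x) by 166 mm (case y), top at case z 95.5 mm, captive in guide rails. Value in m along the case's +y: 0 shut, held by the plunger's pin (1.5 mm of play); 0.160 fully open, the pin over its second hole; end stop 0.161. About 2 N of friction; it stays where it is left.
- plunger (a joint): Spring index plunger carried by the cover. Value in m, straight up: 0 with its 6 mm pin down in a hole of the case's front rail, end stop 0.009. The spring pulls it down with 7 N at 0, 15 N at the top, and snaps it back when let go. The pin is clear of the hole from about 0.007 up; released between the two holes it rides on the rail at 0.007.
- knob (a point): Centre of the plunger's round black knob, 25 mm in diameter, gripping part 19 mm high; moves with cover and plunger. Cover shut and pin down: case x -88, y -85, z 125.5 mm (knob from z 116 to 135). Below it a steel nut and sleeve 19 mm wide up to z 107, on a 34 x 40 mm boss with its top at z 100.5.
- polish: Nail-polish bottle of 70 g: square beige body 32 x 32 mm, 34 mm high, then a slim round black cap 15 mm in diameter from 38 to 74 mm height. Origin at the centre of its underside, z up. It stands in one of the three bays of the case (which one varies).
- lipstick: Lipstick, upright square black tube 21 x 21 x 72 mm with a brass band, in another bay of the case. Origin at the centre of its underside. To be left.
- cream_jar: Round white cream jar, 42 mm in diameter, 38 mm high, in another bay of the case. Origin at the centre of its underside. To be left.
- tray: Shallow steel tray fixed to the desk, 125 mm (x) by 215 mm (y), 4 mm walls 14 mm high, floor 4 mm thick. Origin at the centre of its underside (on the desk), z up. The buffer block lies in the half towards its +y; the half towards its -y is free.
- buffer: White nail-buffer block 90 x 26 x 26 mm lying in the tray; origin at the centre of its underside, long side along its x. To be left.
- phone: Black phone lying on the desk, 73 x 152 x 8 mm; origin at the centre of its underside. To be left.
- hairbrush: White hairbrush lying on the desk, about 230 mm long and 34 mm high; origin on the desk near the middle of its length, handle to its -x. To be left.
- drink_bottle: Drink bottle, 68 mm in diameter, 190 mm high; origin at the centre of its underside. To be left.
- swab_tub: Round tub of cotton swabs with a white lid, 76 mm in diameter, 89 mm high; origin at the centre of its underside. To be left.
- face_mirror: Round hand mirror lying on the desk, 110 mm disc and 100 mm handle to its -x, 12 mm thick; origin under the disc's centre. To be left.

How it is judged:
By the outcome, as a careful person would: the job done as asked, in the order asked, and still so for the second after the job is handed in, with the robot touching nothing.
It also fails if it takes over 53 s, if anything falls off the work surface, if the arm or the gripper's body presses on something with over 40 N, if the wrist force passes 120 N, or if a joint passes its speed limit or range.

ROBOT

A 6-joint arm with a two-finger parallel gripper is mounted at the origin on the work surface. World frame = base frame: x ahead of the robot, y to its left, z up, the work surface at z = 0. Lengths are in m, angles in rad, forces in N, time in s.
With the tool pointing down it reaches from about 0.3 to 0.875 m from the base axis. Payload 4.2 kg.
Tool frame: the origin (TCP) lies midway between the tips of the shut fingers; the grasp point (between the pads) lies 19 mm behind it (arm.tcp_to_grasp is the distance from the TCP to the grasp point, in m); z points along the fingers, y is the line along which they close (so a half turn about z gives the same grasp; the last joint's range is limited). The gripper opens to 85 mm and grips with 20 to 120 N. Pads are 22 mm wide; open, the fingers measure 114 mm over their backs; the gripper's body (76 mm by 85 mm) begins 54 mm behind the grasp point. The pads swing forward as they close: fully open they stand 13 mm farther back than shut.
Start: joints at [1.118, 0.32, 1.565, -0, 1.257, -0.02], TCP at [0.241, 0.522, 0.231] pointing down, gripper open.
Joint ranges: [-3.11, 3.11], [-0.84, 2.01], [0.21, 2.61], [-1.34, 4.49], [0.05, 2.63], [-2.56, 2.56]. Speed limits (rad/s): [2.57, 2.57, 3.14, 3.14, 3.14, 3.14].

INTERFACE

Orientations are given as a unit quaternion [x, y, z, w].
In Python, from station import arm, grab_frame, get_calibration, ticket gives the robot as it stands.
- The arm moves only by the shell command python3 -m inch 'ROWS'. ROWS is JSON, a list of rows, each a list of 5 numbers: the finger opening in mm, from 0 to 85.4, then the shift along the tool's x, y, z as a fraction of full scale, then the turn about the tool's z as a fraction of full scale. In form: [[gripper, tx, ty, tz, yaw], ...]. A call has 1 to 20 rows; each row shifts and turns the commanded pose from where the row before left it, along the tool's axes as they then stand; what a row does not reach is not made up. Full scale, the value 1, is 0.8 m for a shift and pi/4 rad for a turn. A row lasts 1/8 s, in which the tool goes at most 62.5 mm and 10.7 degrees, less where a joint would pass 70% of its speed; a pose out of reach is approached as far as the arm can. A call with a number of a shift or a turn outside -1 to 1 is refused whole. A call with a gripper value outside its range is refused whole. The fingers move at their own pace and stop on an object; the grip force is fixed at half the most. Time passes only in rows, so rows that do not move let the fingers close. It gives the time, the measured TCP pose, the force, the opening and the grip force at its end, in the units of the state.
- arm.read_state(): the state, without advancing time (a new reading comes with each control period).
- grab_frame(name): name is "scene" or "side" or "wrist"; returns the picture (400x640x3 uint8, red, green, blue); there is no depth.
- get_calibration(name): a dict with "fx", "fy", "cx", "cy" (pixels), "dist" ([k1, k2, p1, p2, k3] as OpenCV has them; the pictures are not rectified), "pose" (4x4, takes a point from camera to world coordinates); the wrist camera has in their place "mount" (4x4, takes a point from camera to tool coordinates, whose origin is the TCP and whose axes are the flange's). Camera axes: x right, y up, looking along -z (the intrinsics and any distortion apply to the point x, -y, -z); pixel columns grow to the right and rows downward; lengths in m; the calibration is good to about 2 mm. A picture is of the moment at which its call begins: read the wrist's pose just before it. get_calibration takes no time and is no camera call.
- ticket.finish_job(): hands the job in; it is judged then, once.
The state is a dict: "time": time; "q": joint angles; "dq": joint speeds; "joint_efforts": joint torques, N m; "ee_pos": TCP position; "orientation": TCP orientation; "ft_force": force on the tool from outside, world axes, zero at the start; "ft_torque": the same for the moment, N m; "finger_gap": finger opening in m; "grip_force": force on a finger pad.
Only numpy, scipy, OpenCV 4.12 (cv2) and the standard library are available. Lean on these libraries where they do the work, as an engineer would, in place of code of your own. Each camera call takes 0.05 s, during which the arm holds its last target. There are 200 camera calls.

## Working session

There is one attempt and no reset: what is moved stays moved. The work goes in short steps, Python scripts to look and compute and a shell command to move; the robot and the scene stay as the last step left them, time stands still between calls to the robot, and variables do not carry over. Pictures are saved under pics/ and viewed, at most 10 in all, crops included, and the job is handed in when it is done.

```bash
mkdir -p pics; ls; python3 - <<'E'
from station import arm, grab_frame, get_calibration
import cv2,json
for n in ["scene","side"]:
    cv2.imwrite(f"pics/{n}0.png",grab_frame(n)[:,:,::-1]); c=get_calibration(n); print(n,c)
print(get_calibration("wrist"))
print(arm.read_state())
E
```

```text
pics
scene {'fx': 513.7576839105824, 'fy': 513.7576839105824, 'cx': 329.64373766877344, 'cy': 200.96850642658487, 'dist': array([-0.10808308,  0.        ,  0.        ,  0.        ,  0.        ]), 'pose': array([[-0.80234153, -0.39719286,  0.44551757,  1.32699926],
       [ 0.59683975, -0.52701382,  0.60501136,  1.22392413],
       [-0.00551228,  0.75132833,  0.65990557,  1.29863413],
       [ 0.        ,  0.        ,  0.        ,  1.        ]])}
side {'fx': 406.5541909275261, 'fy': 406.5541909275261, 'cx': 318.6264215380447, 'cy': 199.6315149297512, 'dist': array([-0.07363021,  0.        ,  0.        ,  0.        ,  0.        ]), 'pose': array([[ 0.84470181,  0.39415936, -0.36210115,  0.0475513 ],
       [-0.53501025,  0.60209308, -0.59266175, -0.69818799],
       [-0.01558458,  0.69435029,  0.71946842,  1.08645805],
       [ 0.        ,  0.        ,  0.        ,  1.        ]])}
{'fx': 331.52335648699756, 'fy': 331.52335648699756, 'cx': 320.73283939527164, 'cy': 196.7166204310013, 'dist': array([0.00806271, 0.        , 0.        , 0.        , 0.        ]), 'mount': array([[ 1.0088541
[... 341 characters left out ...]
: array([ 1.11793958e+00,  3.20240550e-01,  1.56557525e+00,  1.71834488e-05,
        1.25740686e+00, -2.00114095e-02]), 'dq': array([-1.76062231e-03, -1.96340284e-03, -3.58592211e-03, -1.76553327e-03,
       -1.15610187e-03, -2.92121576e-05]), 'joint_efforts': array([ 1.47196506e-04, -4.16403258e+01, -2.34704447e+01,  8.31601540e-06,
        4.79150578e-03,  3.42112301e-06]), 'ee_pos': array([0.24099648, 0.52157853, 0.23055204]), 'orientation': array([ 2.14739650e-01,  9.76670988e-01, -7.90414875e-04, -1.98847891e-04]), 'ft_force': array([ 0.19990909, -0.07413945,  0.45428119]), 'ft_torque': array([-0.02752534,  0.02637226,  0.00540438]), 'grip_force': 0.0, 'finger_gap': 0.08571280879766204}
```

View pics/scene0.png

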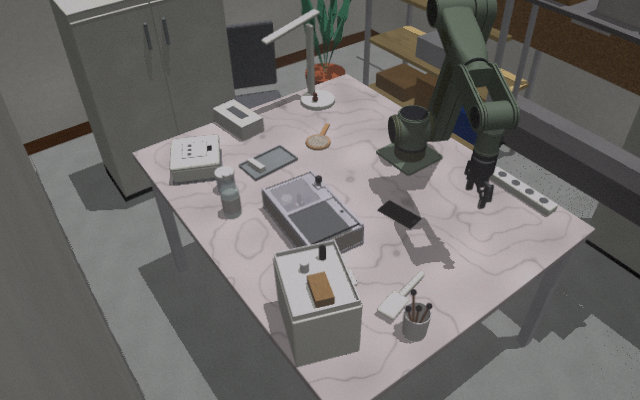

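View pics/side0.png

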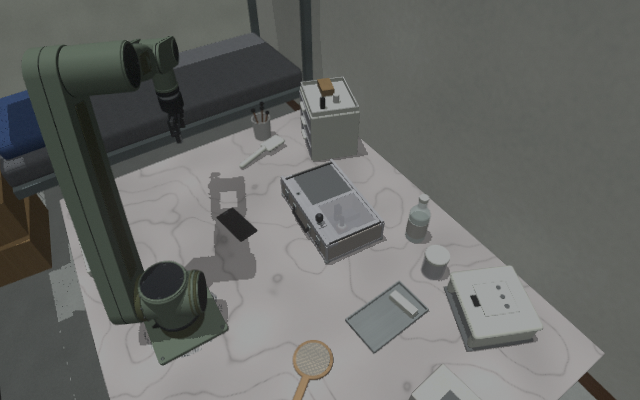

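Scene: case around (312,215), knob (318,180), tray (268,162). Side: knob at (319,218), articles under the cover near (340,215), tray (387,315) with the buffer at (403,302). I'll enlarge these next.

```bash
python3 - <<'E'
import cv2,numpy as np
s=cv2.imread("pics/side0.png");c=cv2.imread("pics/scene0.png")
a=cv2.resize(s[150:270,270:390],(400,400),interpolation=3)      # 3.333x
b=cv2.resize(c[160:260,255:370],(400,348),interpolation=3)  # 3.478x
t=cv2.resize(s[270:360,340:440],(400,360),interpolation=3) # 4x
out=np.zeros((600,800,3),np.uint8)
out=np.zeros((400,800,3),np.uint8); out[:400,:400]=a; out[:348,400:]=b
cv2.imwrite("pics/crop1.png",cv2.convertScaleAbs(out,alpha=1.5)); 
E
```

```text
(no output)
```

View pics/crop1.png

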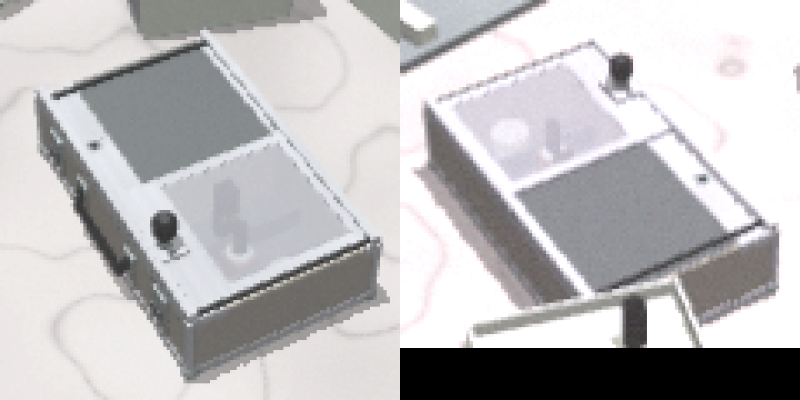

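The crop shows the cover shut, with the knob at side (319,218) and scene (318,179). The second hole is at side (298,194). Next I work out the case and tray poses.

```bash
cat > h.py <<'E'
import numpy as np,cv2
from station import arm,grab_frame,get_calibration
from scipy.spatial.transform import Rotation as R
def ray(n,px,T=None):
    c=get_calibration(n)
    K=np.array([[c['fx'],0,c['cx']],[0,c['fy'],c['cy']],[0,0,1.]])
    u=cv2.undistortPoints(np.array([[px]],float),K,c['dist'])[0,0]
    P=c['pose'] if T is None else T@c['mount']
    return P[:3,3],P[:3,:3]@np.array([u[0],-u[1],-1.])
def onz(n,px,z,T=None):
    o,d=ray(n,px,T); return o+d*(z-o[2])/d[2]
def tri(a,b):
    (o1,d1),(o2,d2)=a,b
    st=np.linalg.lstsq(np.stack([d1,-d2],1),o2-o1,rcond=None)[0]
    p,q=o1+st[0]*d1,o2+st[1]*d2
    return (p+q)/2,np.linalg.norm(p-q)
def toolT():
    s=arm.read_state(); T=np.eye(4); T[:3,:3]=R.from_quat(s['orientation']).as_matrix(); T[:3,3]=s['ee_pos']; return T
E
python3 - <<'E'
from h import *
s=cv2.imread("pics/side0.png");c=cv2.imread("pics/scene0.png")
def blob(im,x0,y0,x1,y1,th):
    m=(im[y0:y1,x0:x1].max(2)<th); ys,xs=np.nonzero(m); return [xs.mean()+x0,ys.mean()+y0],m.sum()
ks,n1=blob(s,310,208,330,226,45); kc,n2=blob(c,308,172,328,187,45)
print(ks,n1,kc,n2); print("knob",tri(ray('side',ks),ray('scene',kc)), onz('side',ks,.1255),onz('scene',kc,.1255))
f=lambda x,y:(x/3.3333+270-.35,y/3.3333+150-.35); g=lambda x,y:((x-400)/3.478+255-.35,y/3.478+160-.35)
for nm,F,pts in (('side',f,[(38,93),(187,320),(380,240),(207,35)]),('scene',g,[(762,220),(592,42),(425,98)])):
    P=np.array([onz(nm,F(*p),.1) for p in pts]); print(nm,P.round(4)[:,:2])
    print([ (np.linalg.norm(P[i+1]-P[i]).round(4),np.arctan2(*(P[i+1]-P[i])[1::-1]).round(3)) for i in range(len(P)-1)])
# tray floor mask in side
im=s[275:360,335:440]
print("hole",onz('side',f(94,146),.1))
t=cv2.resize(s[270:360,335:440],(800,686),interpolation=3)[:600]
cv2.imwrite("pics/tray.png",cv2.convertScaleAbs(t,alpha=1.4))
E
```

```text
[np.float64(319.44827586206895), np.float64(218.82758620689654)] 29 [np.float64(318.6), np.float64(180.6)] 5
knob (array([0.49329417, 0.02669636, 0.11718898]), np.float64(0.0024006808239186)) [0.48849558 0.02116253 0.1255    ] [0.50017799 0.03449764 0.1255    ]
side [[ 0.4904  0.2804]
 [ 0.4581 -0.0618]
 [ 0.6658 -0.0824]
 [ 0.6942  0.2602]]
[(np.float64(0.3438), np.float64(-1.665)), (np.float64(0.2087), np.float64(-0.099)), (np.float64(0.3437), np.float64(1.488))]
scene [[ 0.5063  0.274 ]
 [ 0.4775 -0.0546]
 [ 0.6722 -0.0825]]
[(np.float64(0.3298), np.float64(-1.658)), (np.float64(0.1967), np.float64(-0.142))]
hole [0.50018972 0.17828776 0.1       ]
```

View pics/tray.png

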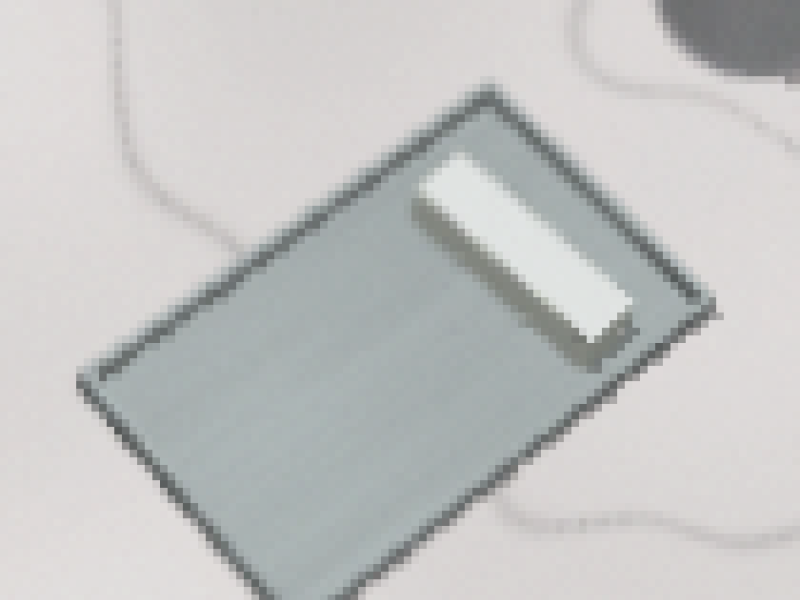

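The tray is clear. In this crop its corners are at (80,380), (490,90), (712,308) and about (302,608). The lower-left half is free. Now I turn the wrist and move over the case.

```bash
python3 -m inch '[[85,0,0,0,0.224],[85,0,0,0,0.224],[85,0,0,0,0.224],[85,0,0,0,0.224],[85,0,0,0,0.224],[85,0,0,0,0.224],[85,0,0,0,0.224],[85,-0.0555,0.0403,0,0],[85,-0.0555,0.0403,0,0],[85,-0.0555,0.0403,0,0],[85,-0.0555,0.0403,0,0],[85,-0.0555,0.0403,0,0],[85,-0.0555,0.0403,0,0],[85,-0.0555,0.0403,0,0],[85,-0.0555,0.0403,0,0],[85,-0.0555,0.0403,0,0],[85,-0.0555,0.0403,0,0],[85,0,0,0,0],[85,0,0,0,0]]'
python3 - <<'E'
from h import *
T=toolT(); np.save("T1.npy",T); cv2.imwrite("pics/w1.png",grab_frame("wrist")[:,:,::-1]); print(T.round(4))
# tray
P=np.array([onz('side',(x/7.619+335-.4,y/7.619+270-.4),.014) for x,y in [(80,380),(490,90),(712,308),(302,608)]]); print(P.round(4)); print(np.linalg.norm(P-np.roll(P,-1,0),axis=1))
E
```

```text
time: 2.48
ee_pos: [0.5201, 0.05, 0.2308]
orientation: [0.74, 0.673, -0.0, -0.001]
ft_force: [0.0, 0.3, 0.6]
finger_gap: 0.085
grip_force: 0.0
[[ 9.400e-02  9.956e-01 -1.500e-03  5.201e-01]
 [ 9.956e-01 -9.400e-02  5.000e-04  5.000e-02]
 [ 4.000e-04 -1.500e-03 -1.000e+00  2.308e-01]
 [ 0.000e+00  0.000e+00  0.000e+00  1.000e+00]]
[[ 0.3954 -0.2596  0.014 ]
 [ 0.6069 -0.2452  0.014 ]
 [ 0.615  -0.3677  0.014 ]
 [ 0.4108 -0.3764  0.014 ]]
[0.21204025 0.12277403 0.20433349 0.11773876]
```

View pics/w1.png

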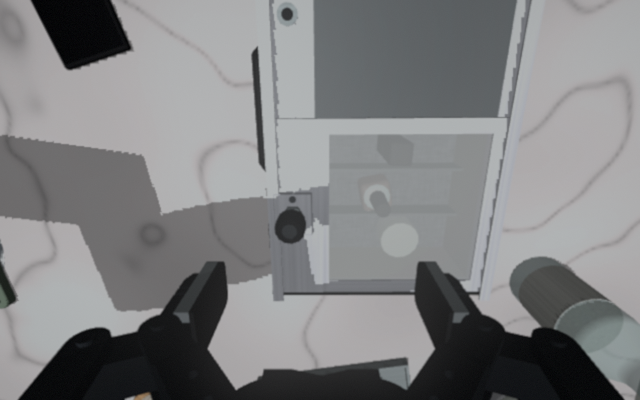

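The wrist view shows the polish in the middle bay (body (375,190), cap (380,203)). The lipstick is in the left bay at (395,148) and the jar in the right bay at (400,240). The knob is at (291,225) and the second hole at (287,14).

```bash
python3 - <<'E'
from h import *
T=np.load("T1.npy"); w=cv2.imread("pics/w1.png")
m=(w[200:250,265:320].max(2)<60).astype(np.uint8); ys,xs=np.nonzero(m); xs+=265;ys+=200
print("knob mask",xs.min(),xs.max(),ys.min(),ys.max(),xs.mean(),ys.mean(),len(xs))
for r in range(204,248,3):
    k=xs[ys==r]; print(r,k.min() if len(k) else 0,k.max() if len(k) else 0,end='; ')
m=(w[3:26,275:300].max(2)<70); y2,x2=np.nonzero(m);h=[x2.mean()+275,y2.mean()+3];print("\nhole px",h,len(x2))
H=onz('wrist',h,.098,T);print("hole",H)
for p in [(291,227),(291,226)]:
    print("knob top",onz('wrist',p,.135,T))
# cover panel dark frame edges: front-right corner of case and others, z .1
for p in [(275,299),(482,298)]: print(onz('wrist',p,.1,T))
E
```

```text
knob mask 275 304 209 242 290.32874617737 225.01070336391436 654
204 0 0; 207 0 0; 210 286 294; 213 282 300; 216 280 302; 219 278 303; 222 277 304; 225 276 304; 228 275 304; 231 276 303; 234 277 302; 237 279 301; 240 282 298; 243 0 0; 246 0 0; 
hole px [np.float64(286.60674157303373), np.float64(13.764044943820224)] 89
hole [0.50832876 0.18448778 0.098     ]
knob top [0.49583434 0.02995141 0.135     ]
knob top [0.49593777 0.03079738 0.135     ]
[ 0.46626213 -0.05925749  0.1       ]
[ 0.665907   -0.07640538  0.1       ]
```

```bash
python3 -m inch '[[85,-0.0141,-0.0145,0,-0.01],[85,-0.0141,-0.0145,0,0],[85,0,0,0.041,0],[85,0,0,0.041,0],[85,0,0,0,0],[85,0,0,0,0]]'
python3 - <<'E'
from h import *
T=toolT(); np.save("T2.npy",T); w=grab_frame("wrist")[:,:,::-1].copy(); cv2.imwrite("pics/w2.png",w); cv2.imwrite("pics/s2.png",grab_frame("side")[:,:,::-1]);print(T.round(4))
E
```

```text
time: 3.28
ee_pos: [0.4959, 0.0294, 0.167]
orientation: [0.737, 0.676, 0.001, 0.001]
ft_force: [-0.5, 0.6, 0.2]
finger_gap: 0.085
grip_force: 0.0
[[ 8.540e-02  9.963e-01  2.000e-03  4.959e-01]
 [ 9.963e-01 -8.540e-02  1.000e-04  2.940e-02]
 [ 3.000e-04  2.000e-03 -1.000e+00  1.670e-01]
 [ 0.000e+00  0.000e+00  0.000e+00  1.000e+00]]
```

View pics/w2.png

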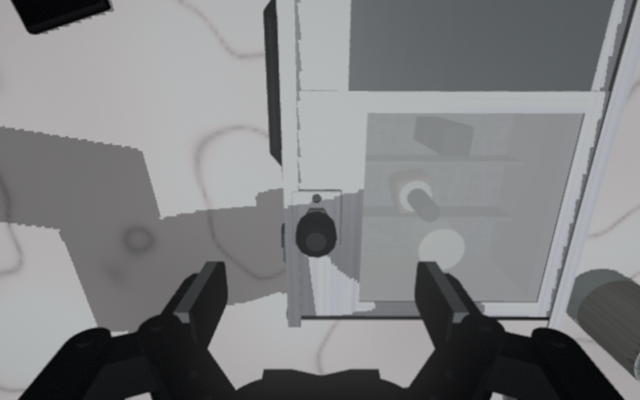

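The knob is at (316,236), midway between the fingers (210..435). I'll check its position.

```bash
python3 - <<'E'
from h import *
T=np.load("T2.npy"); w=cv2.imread("pics/w2.png"); s=cv2.imread("pics/s2.png")
m=(w[200:262,290:345].max(2)<75); ys,xs=np.nonzero(m); xs+=290;ys+=200
for r in range(206,262,3):
    k=xs[ys==r]; print(r,(k.min(),k.max()) if len(k) else 0,end='; ')
for p in [(316,238),(316,241)]: print("\n",p,onz('wrist',p,.135,T))
# two-view: bottom/neck pixel; triangulate with first wrist view
T1=np.load("T1.npy")
print(tri(ray('wrist',(290,227.5),T1),ray('wrist',(316,239),T)))
# bottle cap top / jar top
print("cap top", onz('wrist',(428,209),.084,T), "jar",onz('wrist',(441,249),.048,T),"capT1",onz('wrist',(382,208),.084,T1))
E
```

```text
206 0; 209 (np.int64(310), np.int64(322)); 212 (np.int64(308), np.int64(321)); 215 (np.int64(305), np.int64(327)); 218 (np.int64(301), np.int64(330)); 221 (np.int64(300), np.int64(332)); 224 (np.int64(298), np.int64(333)); 227 (np.int64(297), np.int64(334)); 230 (np.int64(297), np.int64(335)); 233 (np.int64(296), np.int64(335)); 236 (np.int64(296), np.int64(335)); 239 (np.int64(296), np.int64(335)); 242 (np.int64(296), np.int64(335)); 245 (np.int64(298), np.int64(334)); 248 (np.int64(299), np.int64(332)); 251 (np.int64(301), np.int64(329)); 254 (np.int64(307), np.int64(325)); 257 0; 260 0; 
 (316, 238) [0.49423434 0.02857386 0.135     ]

 (316, 241) [0.49406331 0.02665796 0.135     ]
(array([0.49457684, 0.02877029, 0.13499061]), np.float64(0.0016917192664068878))
cap top [0.57473465 0.02033396 0.084     ] jar [ 0.59813916 -0.03309704  0.048     ] capT1 [0.57551675 0.01926097 0.084     ]
```

```bash
python3 -m inch '[[85,-0.0015,-0.002,0.019,0],[85,0,0,0.0285,0],[85,0,0,0.0285,0],[85,0,0,0,0],[60,0,0,0,0],[40,0,0,0,0],[15,0,0,0,0],[15,0,0,0,0],[15,0,0,0,0],[15,0,0,0,0],[15,0,0,0,0]]'
```

```text
time: 4.75
ee_pos: [0.493, 0.0285, 0.1058]
orientation: [0.737, 0.676, -0.0, -0.001]
ft_force: [-4.6, 0.0, 7.1]
finger_gap: 0.0233
grip_force: 58.4
```

```bash
python3 -m inch '[[15,0,0,-0.004,0],[15,0,0,-0.004,0],[15,0,0,-0.0025,0],[15,0,0,0,0],[15,0,0,0,0]]'
```

```text
time: 5.38
ee_pos: [0.493, 0.0285, 0.1126]
orientation: [0.737, 0.676, -0.001, -0.001]
ft_force: [-1.8, 1.4, -13.4]
finger_gap: 0.0231
grip_force: 59.3
```

```bash
python3 -m inch '[[15,0,0,-0.002,0],[15,0,0,0,0],[15,0,0,0,0]]'
```

```text
time: 5.75
ee_pos: [0.493, 0.0284, 0.1145]
orientation: [0.737, 0.676, -0.001, -0.001]
ft_force: [-2.0, 1.8, -14.9]
finger_gap: 0.0234
grip_force: 59.4
```

```bash
python3 -m inch '[[15,0.01,0,0,0],[15,0.02,0,0,0],[15,0.025,0,0,0],[15,0.025,0,0,0],[15,0.025,0,0,0],[15,0.025,0,0,0],[15,0.025,0,0,0],[15,0.02,0,0,0],[15,0.01,0,0,0],[15,0.005,0,0,0],[15,0,0,0,0],[15,0,0,0,0]]'
```

```text
time: 7.25
ee_pos: [0.5066, 0.1805, 0.1149]
orientation: [0.737, 0.676, 0.0, -0.001]
ft_force: [-4.1, 2.7, -15.5]
finger_gap: 0.023
grip_force: 59.5
```

```bash
python3 -m inch '[[15,0.005,0,0,0],[15,0.005,0,0,0],[15,0,0,0,0],[15,0,0,0,0]]'
```

```text
time: 7.75
ee_pos: [0.5072, 0.1877, 0.1149]
orientation: [0.737, 0.676, -0.0, -0.0]
ft_force: [-5.8, -0.0, -16.1]
finger_gap: 0.0231
grip_force: 59.5
```

```bash
python3 -m inch '[[15,0.0015,0,0,0],[15,0.001,0,0,0],[15,0,0,0,0],[15,0,0,0,0]]'
```

```text
time: 8.25
ee_pos: [0.5073, 0.189, 0.1148]
orientation: [0.737, 0.676, -0.001, -0.0]
ft_force: [-4.8, -2.3, -14.2]
finger_gap: 0.0232
grip_force: 59.5
```

```bash
python3 -m inch '[[15,-0.001,0,0,0],[15,0,0,0.004,0],[15,0,0,0.004,0],[15,0,0,0.0025,0],[15,0,0,0,0],[15,0,0,0,0]]'
```

```text
time: 9.0
ee_pos: [0.5074, 0.1889, 0.1075]
orientation: [0.737, 0.676, 0.0, -0.0]
ft_force: [-7.0, 0.1, -8.8]
finger_gap: 0.0233
grip_force: 60.2
```

```bash
python3 -m inch '[[40,0,0,0,0],[60,0,0,0,0],[60,0,0,0,0],[60,0,0,-0.02,0],[60,0,0,-0.045,0],[60,0,0,-0.05,0],[60,-0.051,0.0255,0,0],[60,-0.051,0.0255,0,0],[60,-0.051,0.0255,0,0],[60,-0.05,0.0255,0,0],[60,0,0,0,0],[60,0,0,0,0]]'
python3 - <<'E'
from h import *
T=toolT(); np.save("T3.npy",T); w=grab_frame("wrist")[:,:,::-1].copy(); cv2.imwrite("pics/w3.png",w); cv2.imwrite("pics/s3.png",grab_frame("side")[:,:,::-1]);print(T.round(4))
E
```

```text
time: 10.5
ee_pos: [0.5751, 0.0205, 0.1993]
orientation: [0.737, 0.676, 0.001, 0.0]
ft_force: [0.0, -0.0, -0.1]
finger_gap: 0.0601
grip_force: 0.0
[[ 8.600e-02  9.963e-01  1.000e-03  5.751e-01]
 [ 9.963e-01 -8.600e-02  6.000e-04  2.050e-02]
 [ 7.000e-04  9.000e-04 -1.000e+00  1.993e-01]
 [ 0.000e+00  0.000e+00  0.000e+00  1.000e+00]]
```

View pics/w3.png

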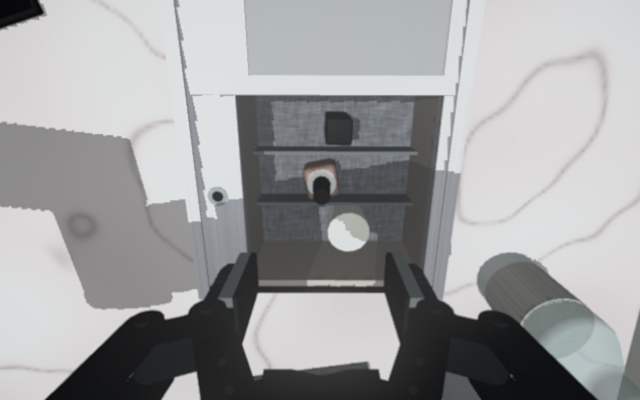

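The cover is open and the first hole is visible at (217,196). The polish cap runs from (319,182) to (321,203). Next I measure the cap and check the knob height from the side camera.

```bash
python3 - <<'E'
from h import *
T=np.load("T3.npy"); w=cv2.imread("pics/w3.png"); s=cv2.imread("pics/s3.png"); T1=np.load("T1.npy");T2=np.load("T2.npy")
for r in range(172,210,2):
    k=np.nonzero(w[r,300:345].max(1)<50)[0]+300; print(r,(k.min(),k.max()) if len(k) else 0,end='; ')
for p in [(321.5,194),(321.5,196)]: print("\ncap",p,onz('wrist',p,.084,T))
c=get_calibration('side');K=np.array([[c['fx'],0,c['cx']],[0,c['fy'],c['cy']],[0,0,1.]])
def proj(X):
    q=np.linalg.inv(c['pose'])@np.append(X,1); return cv2.projectPoints(np.array([[q[0],-q[1],-q[2]]]),np.zeros(3),np.zeros(3),K,c['dist'])[0].ravel()
s0=cv2.imread("pics/side0.png")
def kn(im,x0,y0,x1,y1):
    m=(im[y0:y1,x0:x1].max(2)<50);ys,xs=np.nonzero(m);return xs.mean()+x0,ys.mean()+y0,len(xs)
a=np.array([.4943,.0283,.1255]); 
for nm,d in [("shut",(0,0,0)),("open down",(.0139,.1594,0)),("open up7",(.0139,.1594,.007))]: print(nm,proj(a+np.array(d)))
print(kn(s0,308,205,332,228)); p=proj(a+np.array([.0139,.1594,0])).astype(int); print(kn(s,p[0]-12,p[1]-13,p[0]+12,p[1]+10))
E
```

```text
172 0; 174 0; 176 0; 178 (np.int64(318), np.int64(325)); 180 (np.int64(315), np.int64(327)); 182 (np.int64(314), np.int64(328)); 184 (np.int64(314), np.int64(329)); 186 (np.int64(314), np.int64(328)); 188 (np.int64(314), np.int64(328)); 190 (np.int64(314), np.int64(328)); 192 (np.int64(314), np.int64(328)); 194 (np.int64(314), np.int64(328)); 196 (np.int64(314), np.int64(329)); 198 (np.int64(314), np.int64(329)); 200 (np.int64(313), np.int64(329)); 202 (np.int64(317), np.int64(325)); 204 0; 206 0; 208 0; 
cap (321.5, 194) [0.57687323 0.01900833 0.084     ]

cap (321.5, 196) [0.57672779 0.01728746 0.084     ]
shut [319.78763488 216.64825931]
open down [298.09521126 185.61110906]
open up7 [297.98845517 184.12679669]
(np.float64(319.1842105263158), np.float64(218.39473684210526), 38)
(np.float64(297.60714285714283), np.float64(187.17857142857142), 28)
```

```bash
python3 -m inch '[[44,-0.0017,0.0024,0.02,0],[44,0,0,0.045,0],[44,0,0,0.045,0],[44,0,0,0.045,0],[44,0,0,0.02,0],[44,0,0,0.01,0],[44,0,0,0,0],[30,0,0,0,0],[20,0,0,0,0],[5,0,0,0,0],[5,0,0,0,0],[5,0,0,0,0],[5,0,0,0,0]]'
```

```text
time: 12.22
ee_pos: [0.5773, 0.0186, 0.0512]
orientation: [0.737, 0.676, 0.0, 0.0]
ft_force: [-1.5, -0.4, 5.5]
finger_gap: 0.0134
grip_force: 58.6
```

```bash
python3 -m inch '[[5,0,0,-0.01,0],[5,0,0,-0.03,0],[5,0,0,-0.05,0],[5,0,0,-0.06,0],[5,0,0,-0.06,0],[5,0,0,-0.0275,0],[5,-0.023,-0.006,0,0],[5,-0.043,-0.0116,0,0],[5,-0.043,-0.0116,0,0],[5,-0.043,-0.0116,0,0],[5,-0.043,-0.0116,0,0],[5,-0.043,-0.0116,0,0],[5,-0.043,-0.0116,0,0],[5,-0.043,-0.0116,0,0],[5,-0.043,-0.0116,0,0],[5,-0.038,-0.0116,0,0],[5,-0.023,-0.006,0,0],[5,0,0,0,0],[5,0,0,0,0]]'
python3 - <<'E'
from h import *
T=toolT(); np.save("T4.npy",T); w=grab_frame("wrist")[:,:,::-1].copy(); s=grab_frame("side")[:,:,::-1]; cv2.imwrite("pics/w4.png",np.hstack([cv2.resize(w,(480,300)),np.ascontiguousarray(s[100:400,300:620])]));cv2.imwrite("pics/w4f.png",w);print(T.round(4))
E
```

```text
time: 14.6
ee_pos: [0.4548, -0.3137, 0.24]
orientation: [0.737, 0.676, 0.0, -0.001]
ft_force: [0.8, 0.4, -0.2]
finger_gap: 0.0134
grip_force: 58.5
[[ 8.520e-02  9.964e-01 -5.000e-04  4.548e-01]
 [ 9.964e-01 -8.520e-02  1.200e-03 -3.137e-01]
 [ 1.200e-03 -6.000e-04 -1.000e+00  2.400e-01]
 [ 0.000e+00  0.000e+00  0.000e+00  1.000e+00]]
```

View pics/w4.png

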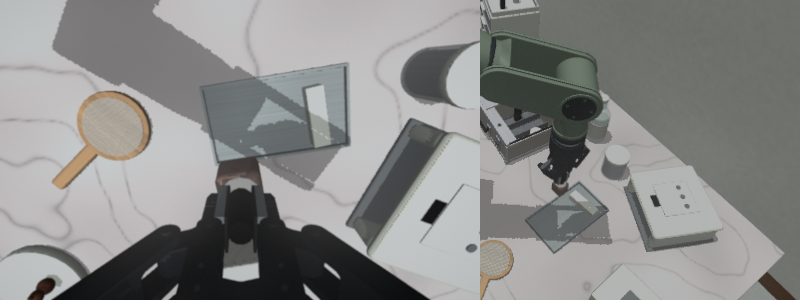

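The wrist view shows the tray corners at about (202,85), (349,63), (350,143) and (218,163) at 0.75 scale. The bottle is held upright and the free half is to the left.

```bash
python3 - <<'E'
from h import *
T=np.load("T4.npy")
P=np.array([onz('wrist',(x/.75,y/.75),.014,T) for x,y in [(202,85),(349,63),(350,143),(218,163)]]);print(P.round(4),np.linalg.norm(P-np.roll(P,-1,0),axis=1))
c=P.mean(0); u=(P[1]+P[2]-P[0]-P[3]);u/=np.linalg.norm(u); print(c,u,"target",c-.054*u)
B=onz('wrist',(315/.75,115/.75),.03,T); print("buffer",B)
t=(c-.056*u)-T[:3,3]; print("tool shift/0.8",(T[:3,:3].T@t/.8).round(4))
E
```

```text
[[ 0.405  -0.2551  0.014 ]
 [ 0.6143 -0.2428  0.014 ]
 [ 0.6223 -0.3615  0.014 ]
 [ 0.4143 -0.3775  0.014 ]] [0.20965721 0.11889395 0.20868588 0.12276308]
[ 0.51396153 -0.30922531  0.014     ] [0.99771028 0.06763285 0.        ] target [ 0.46008517 -0.31287748  0.014     ]
buffer [ 0.5632267  -0.30917923  0.03      ]
tool shift/0.8 [0.0009 0.0042 0.2825]
```

```bash
python3 -m inch '[[5,0.001,0.0042,0,0],[5,0,0,0.02,0],[5,0,0,0.05,0],[5,0,0,0.06,0],[5,0,0,0.06,0],[5,0,0,0.03,0],[5,0,0,0.015,0],[5,0,0,0.004,0],[5,0,0,0,0],[5,0,0,0,0]]'
```

```text
time: 15.95
ee_pos: [0.4589, -0.3144, 0.0503]
orientation: [0.737, 0.676, 0.0, 0.001]
ft_force: [0.4, -0.6, -0.6]
finger_gap: 0.0134
grip_force: 58.5
```

```bash
python3 -m inch '[[5,0,0,0.0015,0],[5,0,0,0.0015,0],[5,0,0,0,0],[5,0,0,0,0]]'
```

```text
time: 16.45
ee_pos: [0.4582, -0.314, 0.0469]
orientation: [0.737, 0.676, 0.0, -0.0]
ft_force: [0.7, -0.2, -1.1]
finger_gap: 0.0133
grip_force: 58.5
```

```bash
python3 -m inch '[[5,0,0,0.001,0],[5,0,0,0.001,0],[5,0,0,0,0],[5,0,0,0,0]]'
```

```text
time: 16.95
ee_pos: [0.4582, -0.314, 0.0453]
orientation: [0.737, 0.676, 0.0, 0.0]
ft_force: [-0.0, 0.2, -0.6]
finger_gap: 0.0131
grip_force: 58.5
```

```bash
python3 -m inch '[[5,0,0,0.0008,0],[5,0,0,0,0],[5,0,0,0,0]]'
```

```text
time: 17.32
ee_pos: [0.4582, -0.3141, 0.0452]
orientation: [0.737, 0.676, 0.0, 0.0]
ft_force: [-1.8, 0.6, 6.2]
finger_gap: 0.0131
grip_force: 59.0
```

```bash
python3 -m inch '[[5,0,0,0.0008,0],[5,0,0,0,0],[5,0,0,0,0]]'
```

```text
time: 17.7
ee_pos: [0.4582, -0.3141, 0.0451]
orientation: [0.737, 0.676, 0.0, 0.0]
ft_force: [-3.5, 0.6, 9.3]
finger_gap: 0.0134
grip_force: 59.6
```

```bash
python3 -m inch '[[5,0,0,-0.0009,0],[5,0,0,0,0],[18,0,0,0,0],[22,0,0,0,0],[30,0,0,0,0],[40,0,0,0,0],[40,0,0,0,0],[40,0,0,-0.02,0],[40,0,0,-0.04,0],[40,0,0,-0.06,0],[40,0,0,-0.06,0],[40,0,0,-0.06,0],[40,0,0,0,0],[40,0,0,0,0]]'
python3 - <<'E'
from h import *
w=grab_frame("wrist")[:,:,::-1]; s=grab_frame("side")[:,:,::-1]; cv2.imwrite("pics/w5.png",np.hstack([cv2.resize(w,(480,300)),np.ascontiguousarray(s[100:400,260:580])]))
E
```

```text
time: 19.45
ee_pos: [0.4578, -0.3137, 0.2369]
orientation: [0.737, 0.676, 0.0, -0.0]
ft_force: [0.5, 0.1, 0.7]
finger_gap: 0.0398
grip_force: 0.0
```

View pics/w5.png

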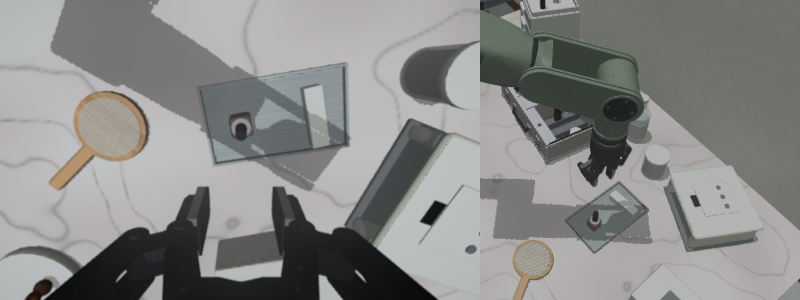

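The bottle stands upright on the free half of the tray: (240,127) in the wrist view and (594,220) in the side view. The buffer hasn't moved, the cover is open with the pin down, and the gripper is clear.

```bash
python3 -c "
from station import ticket
print(ticket.finish_job())"
```

```text
the job is handed in; nothing more can be done
None
```

The job is handed in at about 19.5 s: the cover is fully open with the plunger down in its second hole, and the nail-polish bottle stands upright on the free half of the tray.

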